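Load a film canister and click the loader carriage home

TASK

Stand the white canister with the blue cap upright in the round cup of the film loader's carriage, setting it down gently rather than dropping it. Then slide the carriage by its orange tab into the loader's housing until the spring detent snaps in and the red pin on the roof drops flush; where along the slide it snaps differs from time to time and can only be felt, and just behind it is a stop that must not be forced. Leave the other things where they are.

Things in the scene. Friction and masses are not known exactly. Their poses are not given: they have to be found in the camera images.
- loader: grey film loader, fixed: base plate 130 x 350 mm (x, y), y = -240 to +110 mm of its frame. Housing 130 mm wide, y = -35 to +110, 108 mm tall, open mouth facing -y (70 mm wide, roof underside 100 mm up). The carriage slides along loader +y into the mouth between two rails (x = +-43 mm, 22 mm tall). Origin on the table, on the slide's centre line, 35 mm inside the mouth
- carriage: aluminium plate 76 x 145 mm with a black ring cup and an orange push tab; moves only along loader +y. Origin = centre of the cup floor, 16 mm above the table, axes as the loader. Starts at y = -105 (fully out) to -80 mm of the loader's frame. Rubs with about 2 N; the detent snaps in 81 to 150 mm from fully out after a resistance of up to about 8 N
- cup (a point): centre of the cup's floor on the carriage (16 mm above the table); the cup is a ring of 54 mm inner and 62 mm outer diameter, 14 mm tall
- tab (a point): middle of the top edge of the orange push tab on the carriage, 80 mm above the table; the tab is 44 mm wide (loader x), 12 mm thick (loader y), 64 mm tall, and stands 85 mm behind (-y of) the cup's centre
- flag (a joint): red pin, 14 mm in diameter, on the housing roof near its far end: its height above flush (m). About 0.008 while the detent rides on the slide, up to 0.014 on the bump, 0 when the detent has snapped in
- overrun (a joint): how far the solid stop, met 2 to 4 mm after the detent has snapped in, has been forced (m); 0 = not forced; it starts to give at about 22 N, so a slow push stopped at some 10 to 15 N is right
- can_blue: white plastic film canister, upright cylinder 47 mm in diameter, 76 mm tall with a 16 mm blue cap on top, about 90 g; origin at the centre of its underside, z up; the one to load
- can_grey: white plastic film canister, upright cylinder 47 mm in diameter, 76 mm tall with a 16 mm grey cap on top, about 90 g; origin at the centre of its underside, z up; bystander
- can_white: white plastic film canister, upright cylinder 47 mm in diameter, 76 mm tall with a 16 mm white cap on top, about 90 g; origin at the centre of its underside, z up; bystander
- funnel: glass funnel standing on its mouth, 90 mm wide, 105 mm tall; origin at the centre of its underside; bystander
- spoon_rest: white ceramic spoon rest, dish 100 mm wide with a 70 mm tail to -x, 14 mm tall; bystander
- jar: amber glass jar with steel lid, 72 mm wide, 110 mm tall; bystander
- mug: blue ceramic mug, 80 mm wide, 90 mm tall; bystander
- spoon: wooden-handled spoon, 190 mm long, lying on the table; bystander
Not all that is in view belongs to the job. What is shaped like the can_blue but pink is not meant.

How it is judged:
By the outcome, as a careful person would: the job done as asked, in the order asked, and still so for the second after the job is handed in, with the robot touching nothing.
It also fails if it takes over 67 s, if anything falls off the work surface, if the arm or the gripper's body presses on something with over 40 N, if the wrist force passes 120 N, or if a joint passes its speed limit or range.

ROBOT

A 7-joint arm with a two-finger parallel gripper is mounted at the origin on the work surface. World frame = base frame: x ahead of the robot, y to its left, z up, the work surface at z = 0. Lengths are in m, angles in rad, forces in N, time in s.
With the tool pointing down it reaches from about 0.425 to 0.95 m from the base axis. Payload 4.7 kg.
Tool frame: the origin (TCP) lies on the centre line of the jaws, within the pads' length; the fingertips stand ahead of it and the grasp point (between the pads) is the TCP (env.tip_reach is the z of the fingertips in the tool frame, in m); z points along the fingers, y is the line along which they close (so a half turn about z gives the same grasp; the last joint's range is limited). The gripper opens to 87 mm and grips with 3 to 60 N. Pads are 19 mm wide; open, the fingers measure 117 mm over their backs; the gripper's body (75 mm by 190 mm) begins 51 mm behind the grasp point.
Start: joints at [1.2, 0.469, -0.049, 1.532, 0.024, 1.141, -0.082], TCP at [0.226, -0.636, 0.242] pointing down, gripper open.
Joint ranges: [-2.59, 2.59], [-0.33, 1.99], [-1.39, 1.29], [0.1, 2.45], [-1.04, 4.18], [0.21, 1.99], [-2.66, 2.66]. Speed limits (rad/s): [2.57, 2.57, 3.14, 3.14, 3.14, 3.14, 3.14].

INTERFACE

Orientations are given as a unit quaternion [x, y, z, w].
In Python, from cell import env gives the robot as it stands. The module is installed in compiled form; this text tells all that it offers.
- The arm moves only by the tool arm_command, never from a script. Its argument "rows" is a list of rows, each a list of 5 numbers: the shift along the tool's x, y, z in cm, then the turn about the tool's z in degrees, then the opening, from 0 (shut) to 1 (fully open). A call has 1 to 5 rows; each row is the pose to reach, as a shift and turn from the pose commanded when the call began, along the tool's axes at that moment; what a row does not reach only later rows make up. A row lasts 1/12 s, in which the tool goes at most 41.7 mm and 7.16 degrees, less where a joint would pass 70% of its speed; a pose out of reach is approached as far as the arm can. A call with a gripper value outside its range is refused whole. The fingers move at their own pace and stop on an object; "squeeze" is the grip in N (left out, the last holds). Time passes only in rows, so rows that repeat a pose let the fingers close. It gives the time, the measured TCP pose, the force, the opening and the grip force at its end, in the units of the state.
- env.get_obs(): the state, without advancing time (a new reading comes with each control period).
- env.grab_frame(name): name is "scene" or "side" or "wrist"; returns the picture (384x512x3 uint8, red, green, blue); there is no depth.
- env.camera_params(name): a dict with "vfov" (degrees; the focal length in pixels is half the picture's height over the tangent of half this angle, whatever the lens; pixels are square), "cx", "cy" (the principal point, pixels), "rvec" (rotation vector, rad) and "tvec" (3), from world to camera coordinates, as OpenCV has them. Camera axes: x right, y down, z forward; pixel columns grow to the right and rows downward; lengths in m; the calibration is good to about 2 mm. The wrist camera is an equidistant fisheye: a pixel r from the principal point sees the ray r / f radians off the axis. A picture is of the moment at which its call begins: read the wrist's pose just before it. camera_params takes no time and is no camera call; for the wrist camera it gives the pose at the moment of the call.
- env.sign_off(): hands the job in; it is judged then, once.
The state is a dict: "time": time; "joint_positions": joint angles; "joint_vel": joint speeds; "joint_efforts": joint torques, N m; "tcp_pos": TCP position; "tool_rot": TCP orientation; "wrist_force": force on the tool from outside, world axes, zero at the start; "moment": the same for the moment, N m; "gripper_width": opening from 0.0 (shut) to 1.0 (fully open); "gripper_force": force on a finger pad.
Only numpy, scipy, OpenCV 4.12 (cv2) and the standard library are available. Lean on these libraries where they do the work, as an engineer would, in place of code of your own. Each camera call takes 0.05 s, during which the arm holds its last target. There are 200 camera calls.

## Working session

There is one attempt and no reset: what is moved stays moved. The work goes in short steps, Python scripts to look and compute and a tool call to move; the robot and the scene stay as the last step left them, time stands still between calls to the robot, and variables do not carry over. Pictures are saved under pics/ and viewed, at most 10 in all, crops included, and the job is handed in when it is done.

Besides the shell and the picture viewer there is one more tool, called by a JSON object that holds its "method" and its "body", one argument or row to a line. arm_command: Moves the arm, as the interface text tells. Its arguments: {"type":"object","properties":{"rows":{"type":"array"},"squeeze":{"type":"number"}},"required":["rows"]}

```bash
mkdir -p pics
cat > h.py <<'E'
import numpy as np, cv2
from scipy.spatial.transform import Rotation as R
from cell import env
def cam(n):
    p=env.camera_params(n); f=192/np.tan(np.radians(p['vfov']/2))
    return p,f,R.from_rotvec(p['rvec']).as_matrix(),np.array(p['tvec'])
def ray(n,u,v,c=None):
    p,f,M,t=c or cam(n); x,y=(u-p['cx'])/f,(v-p['cy'])/f
    if n=='wrist':
        r=np.hypot(x,y); s=np.sin(r)/max(r,1e-9); d=np.array([x*s,y*s,np.cos(r)])
    else: d=np.array([x,y,1.])
    return -M.T@t, M.T@d
def plane(n,u,v,z,c=None):
    o,d=ray(n,u,v,c); return o+d*(z-o[2])/d[2]
def proj(n,P,c=None):
    p,f,M,t=c or cam(n); q=M@np.array(P)+t
    if n=='wrist':
        r=np.hypot(q[0],q[1]); th=np.arctan2(r,q[2]); return p['cx']+f*th*q[0]/r,p['cy']+f*th*q[1]/r
    return p['cx']+f*q[0]/q[2],p['cy']+f*q[1]/q[2]
def save(n,name):
    im=env.grab_frame(n)[:,:,::-1].copy(); cv2.imwrite('pics/'+name,im); return im
E
python3 - <<'E'
from h import *
a=save('scene','s0.png');b=save('side','d0.png');c=save('wrist','w0.png')
for n in('scene','side','wrist'):
    o,d=ray(n,256,192);print(n,o.round(3),d.round(3))
cv2.imwrite('pics/all0.png',np.vstack([np.hstack([cv2.resize(a,(400,300)),cv2.resize(b,(400,300))]),np.hstack([cv2.resize(c,(400,300)),np.zeros((300,400,3),np.uint8)])]))
o=env.get_obs();print(o,env.tip_reach)
E
```

```text
scene [ 1.282 -0.3    1.066] [-0.594  0.203 -0.779]
side [ 1.224 -1.193  1.268] [-0.371  0.657 -0.656]
wrist [ 0.295 -0.611  0.384] [-0.261 -0.086 -0.961]
{'time': 0.15, 'joint_positions': array([ 1.20011261,  0.46926579, -0.04860297,  1.53337133,  0.02410044,
        1.1410103 , -0.08229313]), 'joint_vel': array([ 8.94677708e-05, -4.01771447e-03, -9.06184407e-05, -3.51530563e-03,
        1.58361112e-04, -3.20421951e-03, -1.16431123e-03]), 'joint_efforts': array([ 4.84033026e-04, -5.08426809e+01, -8.08753562e-02, -2.36418414e+01,
       -6.13921741e-02,  3.56249185e-02,  1.09547034e-04]), 'tcp_pos': array([ 0.22612349, -0.63556143,  0.24075444]), 'tool_rot': array([ 9.85429926e-01,  1.70080338e-01, -1.45335018e-04, -7.20177927e-04]), 'wrist_force': array([ 0.64905513, -0.28461704,  0.13654581]), 'moment': array([ 0.04605206, -0.03120019,  0.01928622]), 'gripper_force': 0.0, 'gripper_width': 0.9976210810167558} 0.019
```

View pics/all0.png

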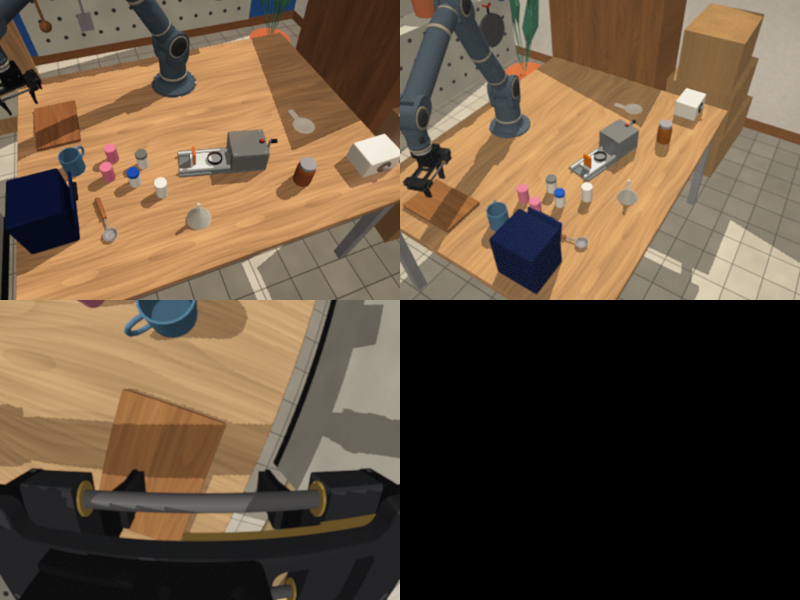

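The overview shows the loader at scene (225,152) in the 400x300 tile with its mouth facing left. The blue-capped canister is at (133,177), and two pink look-alikes are at (111,153) and (107,172). The grey-cap canister is at (141,157) and the white one at (160,186). Next I'll measure the blue cap and loader, and make an enlarged crop.

```bash
cat > m.py <<'E'
from h import *
def blobs(im,lo,hi,amin=12):
    m=cv2.inRange(cv2.cvtColor(im,cv2.COLOR_BGR2HSV),lo,hi)
    n,l,s,c=cv2.connectedComponentsWithStats(m)
    return m,l,[(i,s[i],c[i].round(1)) for i in range(1,n) if s[i,4]>=amin]
E
python3 - <<'E'
from m import *
for n,f in(('scene','s0'),('side','d0')):
    im=cv2.imread(f'pics/{f}.png')
    for nm,lo,hi in(('blue',(105,150,80),(125,255,255)),('orange',(5,170,150),(15,255,255)),('red',(0,150,90),(4,255,255)),('red2',(170,150,90),(180,255,255))):
        for i,s,c in blobs(im,lo,hi)[2]:
            if 100<c[0]<420: print(n,nm,s,c,plane(n,*c,.076).round(3),plane(n,*c,.05).round(3))
a=cv2.imread('pics/s0.png')[165:265,120:370]; b=cv2.imread('pics/d0.png')[140:280,130:330]
cv2.imwrite('pics/c0.png',np.vstack([cv2.resize(a,(750,300),interpolation=2),cv2.resize(np.pad(b,((0,0),(0,150),(0,0))),(750,300*14*250//(14*250)),interpolation=2)]))
E
```

```text
scene blue [320   0  18  22 300] [327.8  10.6] [-0.423  0.655  0.076] [-0.468  0.68   0.05 ]
scene blue [338   0   4  18  37] [339.5   8. ] [-0.428  0.72   0.076] [-0.473  0.747  0.05 ]
scene blue [346   0   4  17  54] [347.5   7.9] [-0.417  0.758  0.076] [-0.462  0.786  0.05 ]
scene blue [365   0  13  14 101] [371.9   6.9] [-0.388  0.877  0.076] [-0.432  0.908  0.05 ]
scene blue [162 214  16  15 172] [169.7 220.8] [ 0.546 -0.314  0.076] [ 0.527 -0.315  0.05 ]
scene orange [320  37  22  12 172] [331.   42.2] [-0.166  0.548  0.076] [-0.204  0.57   0.05 ]
scene orange [351  38  19  15  64] [360.8  43.5] [-0.114  0.669  0.076] [-0.151  0.694  0.05 ]
scene orange [246 188   4  17  44] [247.9 194.1] [ 0.527 -0.068  0.076] [ 0.507 -0.062  0.05 ]
scene red [333 178   5   4  16] [335.  179.5] [0.562 0.213 0.076] [0.543 0.226 0.05 ]
side blue [198 242  12  11 113] [203.5 246.7] [ 0.543 -0.32   0.076] [ 0.528 -0.301  0.05 ]
side blue [178 272  22  12  27] [188.2 277.2] [ 0.575 -0.447  0.076] [ 0.561 -0.431  0.05 ]
side orange [136  81  44  20 377] [155.9  89. ] [-0.226  0.389  0.076] [-0.257  0.423  0.05 ]
side orange [235 196   9  18 115] [239.3 204.7] [ 0.535 -0.09   0.076] [ 0.52  -0.066  0.05 ]
side red [111   4   4   6  12] [112.7   6.6] [-1.095  1.042  0.076] [-1.145  1.091  0.05 ]
```

View pics/c0.png

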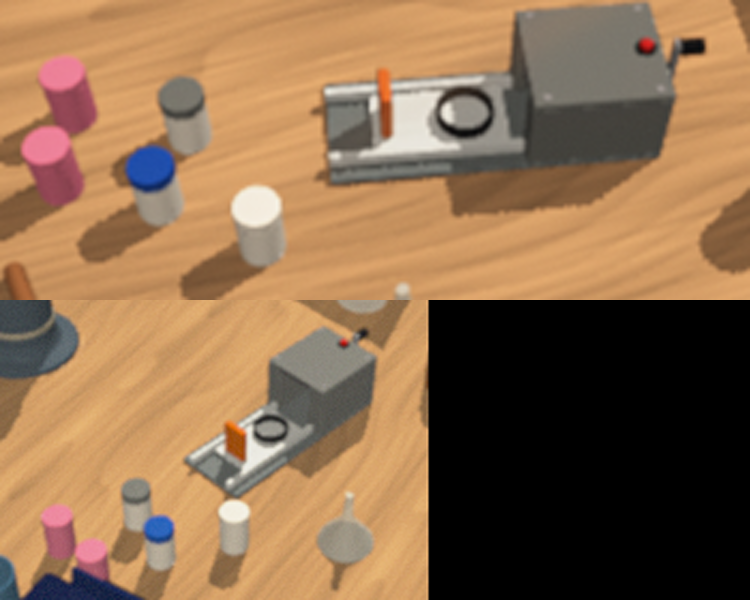

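Candidates in the scene image are blue cap (170,221), grey (181,198), white (205,235) and pink (142,192) and (137,215). Only (170,221) is a white body with a blue cap, and the crop confirms it. Next I'll get the neighbour spacing and the loader frame.

Run:
```python
from m import *
g=lambda u,v:(120+u/3,165+v/3)
for nm,u,v in(('blue',151,166),('grey',182,96),('white',257,206),('pinkA',65,75),('pinkB',50,146)):
    print(nm,plane('scene',*g(u,v),.076).round(3))
for nm,u,v,z in(('roofA',514,14,.108),('roofB',640,5,.108),('roofC',672,95,.108),('roofD',526,101,.108),('ring',465,111,.03),('tabTop1',384,70,.08),('tabTop2',387,96,.08)):
    print(nm,plane('scene',*g(u,v),z).round(3))
h=lambda u,v:(130+u*350/750,140+v*140/300)
for nm,u,v,z in(('ring',270,129,.03),('pin',343,43,.112),('tabL',228,422-300,.08),('tabR',243,435-300,.08),('blue',159,226,.076),('roof1',326,30,.108),('roof2',376,60,.108),('roof3',270,61,.108),('roof4',322,88,.108)):
    print('side',nm,plane('side',*h(u,v),z).round(3))
print(plane('scene',335,179.5,.113))
print(R.from_quat(env.get_obs()['tool_rot']).as_matrix().round(3))
```

```text
blue [ 0.545 -0.312  0.076]
grey [ 0.47  -0.265  0.076]
white [ 0.624 -0.227  0.076]
pinkA [ 0.404 -0.372  0.076]
pinkB [ 0.489 -0.401  0.076]
roofA [0.503 0.084 0.108]
roofB [0.535 0.215 0.108]
roofC [0.655 0.192 0.108]
roofD [0.614 0.052 0.108]
ring [0.551 0.014 0.03 ]
tabTop1 [ 0.508 -0.061  0.08 ]
tabTop2 [ 0.542 -0.069  0.08 ]
side ring [0.548 0.006 0.03 ]
side pin [0.587 0.192 0.112]
side tabL [ 0.507 -0.064  0.08 ]
side tabR [ 0.545 -0.078  0.08 ]
side blue [ 0.541 -0.315  0.076]
side roof1 [0.541 0.215 0.108]
side roof2 [0.657 0.184 0.108]
side roof3 [0.501 0.083 0.108]
side roof4 [0.613 0.067 0.108]
[0.58874367 0.19369745 0.113     ]
[[ 0.942  0.335 -0.001]
 [ 0.335 -0.942  0.001]
 [-0.    -0.001 -1.   ]]
```

{"method": "arm_command", "body": {
  "rows": [
    [2, -1, 0, 0, 1],
    [5, -2.5, 0, 0, 1],
    [8.5, -4.2, 0, 0, 1],
    [12, -5.8, 0, 0, 1],
    [15.5, -7.5, 0, 0, 1]
  ]
}}

```text
time: 0.57
tcp_pos: [0.3479, -0.512, 0.2412]
tool_rot: [0.985, 0.17, -0.0, -0.0]
wrist_force: [0.5, 0.2, 0.6]
gripper_width: 0.999
gripper_force: 0.0
```

{"method": "arm_command", "body": {
  "rows": [
    [3.5, -1.7, 0, 0, 1],
    [7, -3.4, 0, 0, 1],
    [10.5, -5.1, 0, 0, 1],
    [14, -6.8, 0, 0, 1],
    [17, -8.2, 0, 0, 1]
  ]
}}

```text
time: 0.98
tcp_pos: [0.4816, -0.3763, 0.2415]
tool_rot: [0.985, 0.171, 0.0, -0.0]
wrist_force: [1.2, -0.6, 0.0]
gripper_width: 1.002
gripper_force: 0.0
```

{"method": "arm_command", "body": {
  "rows": [
    [3, -1.5, 0.5, 0, 1],
    [5.5, -2.7, 1.5, 0, 1],
    [7.5, -3.7, 2.5, 0, 1],
    [8.1, -4, 3, 0, 1],
    [8.1, -4, 3, 0, 1]
  ]
}}

```text
time: 1.4
tcp_pos: [0.5433, -0.3118, 0.2099]
tool_rot: [0.985, 0.172, -0.001, -0.001]
wrist_force: [-0.7, 0.0, 0.9]
gripper_width: 0.999
gripper_force: 0.0
```

Run:
```python
from m import *
print(env.get_obs()['tcp_pos'],env.get_obs()['wrist_force'])
c=cam('wrist');im=save('wrist','w1.png')
for i,s,ce in blobs(im,(105,150,60),(125,255,255))[2]: print(s,ce,plane('wrist',*ce,.076,c).round(4),'TCP proj',proj('wrist',[*env.get_obs()['tcp_pos'][:2],.05],c))
for i,s,ce in blobs(im,(5,170,100),(15,255,255))[2]: print('or',s,ce,plane('wrist',*ce,.08,c).round(4))
```

```text
[ 0.54325026 -0.31178908  0.2098763 ] [-0.69081737  0.01214971  0.91321873]
[ 236  165   45   46 1625] [257.6 187.4] [ 0.5419 -0.312   0.076 ] TCP proj (np.float64(259.75640240787385), np.float64(181.34055345636853))
or [ 36 112  44  37 335] [ 48.4 127.1] [ 0.5296 -0.073   0.08  ]
```

View pics/w1.png

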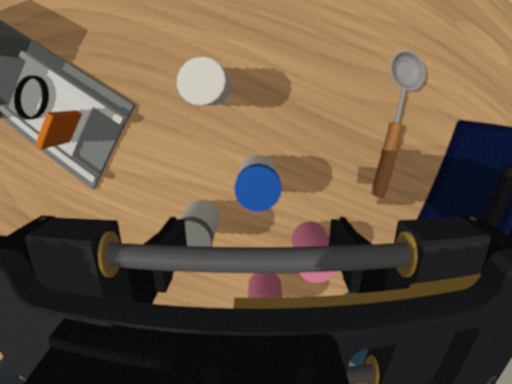

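The wrist view shows the blue cap at (258,187), clear of the grey and pink canisters. It gives (0.542,-0.312), which agrees with the earlier fix. I'll descend and grasp.

{"method": "arm_command", "body": {
  "rows": [
    [-0.1, 0, 2, 0, 1],
    [-0.1, 0, 5, 0, 1],
    [-0.1, 0, 8, 0, 1],
    [-0.1, 0, 10.5, 0, 1],
    [-0.1, 0, 12, 0, 1]
  ]
}}

```text
time: 1.87
tcp_pos: [0.5386, -0.3172, 0.0893]
tool_rot: [0.986, 0.168, -0.002, -0.0]
wrist_force: [-0.2, -0.7, -0.6]
gripper_width: 1.001
gripper_force: 0.0
```

{"method": "arm_command", "body": {
  "rows": [
    [0, 0, 1.5, 0, 1],
    [0, 0, 2.8, 0, 1],
    [0, 0, 3.4, 0, 1],
    [0, 0, 3.6, 0, 1],
    [0, 0, 3.6, 0, 1]
  ]
}}

```text
time: 2.28
tcp_pos: [0.5415, -0.3155, 0.0557]
tool_rot: [0.986, 0.17, -0.0, 0.0]
wrist_force: [0.8, -0.2, 0.3]
gripper_width: 1.0
gripper_force: 0.0
```

{"method": "arm_command", "body": {
  "rows": [
    [0, 0, 0, 0, 0.6],
    [0, 0, 0, 0, 0.5],
    [0, 0, 0, 0, 0.4],
    [0, 0, 0, 0, 0.3],
    [0, 0, 0, 0, 0.3]
  ],
  "squeeze": 12
}}

```text
time: 2.7
tcp_pos: [0.5421, -0.3147, 0.056]
tool_rot: [0.985, 0.17, 0.0, 0.0]
wrist_force: [0.2, 0.0, -0.0]
gripper_width: 0.707
gripper_force: 0.0
```

{"method": "arm_command", "body": {
  "rows": [
    [0, 0, 0, 0, 0.3],
    [0, 0, 0, 0, 0.3],
    [0, 0, 0, 0, 0.3],
    [0, 0, 0, 0, 0.3],
    [0, 0, 0, 0, 0.3]
  ]
}}

```text
time: 3.12
tcp_pos: [0.5418, -0.3144, 0.0556]
tool_rot: [0.985, 0.17, -0.0, -0.0]
wrist_force: [-0.6, -0.0, 1.1]
gripper_width: 0.53
gripper_force: 12.0
```

Run:
```python
from m import *
print(env.get_obs()['tcp_pos'],env.get_obs()['gripper_width'],env.get_obs()['gripper_force'])
```

```text
[ 0.54184204 -0.3143551   0.05556352] 0.5302630685804773 11.972042717970908
```

{"method": "arm_command", "body": {
  "rows": [
    [0, 0, -1, 0, 0.3],
    [0, 0, -3.5, 0, 0.3],
    [0, 0, -7, -3, 0.3],
    [0, 0, -10.5, -8, 0.3],
    [0, 0, -13.5, -14, 0.3]
  ]
}}

```text
time: 3.53
tcp_pos: [0.5421, -0.3149, 0.1934]
tool_rot: [0.957, 0.291, 0.001, 0.001]
wrist_force: [-0.2, -0.5, -1.3]
gripper_width: 0.535
gripper_force: 12.0
```

```bash
cat > to.py <<'E'
import sys
from m import *
o=env.get_obs();M=R.from_quat(o['tool_rot']).as_matrix();t=np.array([float(a) for a in sys.argv[1:4]])
print('grip',o['gripper_width'].round(3),o['gripper_force'],'t',o['time'],'F',o['wrist_force'].round(1),'tcp',o['tcp_pos'].round(4))
print('shift cm',(M.T@(t-o['tcp_pos'])*100).round(2),'tool y az',np.degrees(np.arctan2(M[1,1],M[0,1])).round(2), 'tilt',M[:,2].round(3))
E
python3 to.py .549 .009 .2
```

```text
Traceback (most recent call last):
  File "to.py", line 4, in <module>
    print('grip',o['gripper_width'].round(3),o['gripper_force'],'t',o['time'],'F',o['wrist_force'].round(1),'tcp',o['tcp_pos'].round(4))
                 ^^^^^^^^^^^^^^^^^^^^^^^^
AttributeError: 'float' object has no attribute 'round'
```

{"method": "arm_command", "body": {
  "rows": [
    [1, -1.5, 0, -6, 0.3],
    [3, -4.3, 0, -12, 0.3],
    [5, -7.2, 0, -18, 0.3],
    [7, -10, 0, -24, 0.3],
    [9, -13, 0, -30, 0.3]
  ]
}}

```text
time: 3.95
tcp_pos: [0.5447, -0.1557, 0.1913]
tool_rot: [0.849, 0.529, 0.0, 0.001]
wrist_force: [0.3, 0.3, -2.0]
gripper_width: 0.527
gripper_force: 12.0
```

```bash
sed -i "s/o\['gripper_width'\].round(3)/o['gripper_width']/" to.py; python3 to.py .549 .009 .2
```

```text
grip 0.5274694373558225 11.968990685418248 t 3.95 F [ 0.3  0.3 -2. ] tcp [ 0.5447 -0.1557  0.1913]
shift cm [14.96 -6.89 -0.88] tool y az -26.19 tilt [ 0.001 -0.001 -1.   ]
```

{"method": "arm_command", "body": {
  "rows": [
    [2, -0.9, 0, -4, 0.3],
    [4.5, -2, 0, -8, 0.3],
    [6.5, -3, 0, -11, 0.3],
    [7.5, -3.5, 0, -12, 0.3],
    [7.5, -3.5, 0, -12, 0.3]
  ]
}}

```text
time: 4.37
tcp_pos: [0.5471, -0.0709, 0.1909]
tool_rot: [0.789, 0.614, 0.0, -0.0]
wrist_force: [0.3, 0.0, -1.5]
gripper_width: 0.53
gripper_force: 12.0
```

```bash
python3 - <<'E'
from m import *
c=cam('wrist');im=save('wrist','w2.png')
print(env.get_obs()['tcp_pos'])
for i,s,ce in blobs(im,(5,170,100),(15,255,255))[2]: print('or',s,ce,plane('wrist',*ce,.08,c).round(4))
m,l,b=blobs(im,(0,0,0),(180,255,45),80)
for i,s,ce in b: print('dark',s,ce,plane('wrist',*ce,.03,c).round(4))
E
python3 to.py .549 .009 .2
```

```text
[ 0.5470951  -0.07347058  0.19068297]
or [206 174  48  25 841] [227.6 184.4] [ 0.5242 -0.0572  0.08  ]
dark [204  71  57  56 305] [226.2  93.2] [0.5394 0.0239 0.03  ]
dark [    0   217   512   167 46315] [233.7 320.8] [ 0.4717 -0.2467  0.03  ]
dark [185 217  33  30 560] [205.1 233.7] [ 0.4756 -0.1172  0.03  ]
dark [297 218  33  29 556] [309.6 234.1] [ 0.5896 -0.1465  0.03  ]
dark [ 304  221  138   74 3734] [371.8 254.2] [ 0.6599 -0.1945  0.03  ]
dark [405 245  20  18 100] [415.8 252. ] [ 0.7212 -0.2114  0.03  ]
dark [420 245  22  24 159] [431.7 256. ] [ 0.746  -0.2262  0.03  ]
grip 0.5265164349708252 11.972971761133522 t 4.4167 F [-0.9 -0.8 -0.8] tcp [ 0.5471 -0.0735  0.1907]
shift cm [ 8.04 -1.86 -0.94] tool y az -14.37 tilt [ 0.    -0.001 -1.   ]
```

View pics/w2.png

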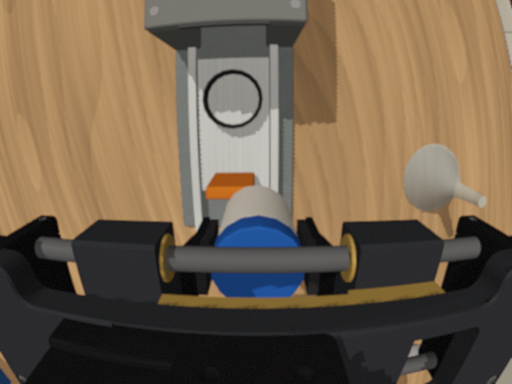

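The wrist view shows the ring cup centred near (232,99), the tab at (228,185), and the canister upright in the jaws. I'll fit the ring and rails.

Run:
```python
from m import *
c=cam('wrist')  # pose unchanged since the picture
im=cv2.imread('pics/w2.png')
hsv=cv2.cvtColor(im,cv2.COLOR_BGR2HSV)
m=cv2.inRange(hsv,(0,0,0),(180,255,70))[66:133,199:267]
pts=cv2.findNonZero(m).reshape(-1,2)+[199,66]
P=np.array([plane('wrist',u,v,.03,c)[:2] for u,v in pts])
h=cv2.convexHull(P.astype(np.float32)*1000);print('ring',cv2.minEnclosingCircle(h),len(P))
A=np.c_[2*P,np.ones(len(P))];s=np.linalg.lstsq(A,(P**2).sum(1),rcond=None)[0];print('fit',s[:2],np.sqrt(s[2]+s[0]**2+s[1]**2))
L=lambda u,v,z:plane('wrist',u,v,z,c)[:2]
for a,b,z,n in(((189,52),(194,180),.022,'Lrail'),((280,130),(272,50),.022,'?'),):
    d=L(*b,z)-L(*a,z);print(n,L(*a,z),L(*b,z),np.degrees(np.arctan2(d[1],d[0])))
for r in(60,80,110,130,150):
    g=hsv[r,170:300,2].astype(int); print(r,[(170+i,int(v)) for i,v in enumerate(np.diff(g)) if abs(v)>18])
for u,v in((147,28),(302,21),(165,45),(290,46)):print('roof',L(u,v,.108))
```

```text
ring ((543.9453735351562, 14.405739784240723), 29.710054397583008) 503
fit [0.54431322 0.01403579] 0.02809323619960102
Lrail [0.51225825 0.07611505] [ 0.48010386 -0.05881745] -103.40358987336448
? [ 0.58352989 -0.02980322] [0.59621885 0.05436078] 81.426388714182
60 [(175, -23), (186, 20), (187, 30), (194, -22), (195, -24), (197, 23), (268, -20), (277, -26), (278, -23)]
80 [(175, -27), (186, 21), (187, 30), (193, -23), (194, -22), (195, -26), (197, 25), (208, -25), (209, -34), (210, -31), (211, -19), (214, 28), (215, 39), (216, 31), (249, -30), (250, -36), (251, -33), (254, 36), (255, 32), (256, 26), (277, -24), (278, -24), (293, 22)]
110 [(175, -20), (176, -22), (187, 27), (188, 27), (195, -36), (196, -44), (198, 45), (199, 26), (203, -25), (204, -48), (205, -53), (206, -32), (208, 28), (209, 43), (210, 32), (254, -22), (255, -38), (256, -37), (258, 40), (259, 34), (260, 20), (269, 27), (270, 21), (277, -34), (278, -49), (279, -19)]
130 [(176, -25), (177, -24), (188, 32), (189, 24), (195, -21), (196, -42), (197, -19), (198, 31), (199, 30), (268, -27), (270, 26), (277, -31), (278, -47), (279, -24), (293, 27), (294, 24)]
150 [(177, -26), (178, -28), (189, 33), (196, -23), (197, -46), (199, 38), (200, 27), (268, -29), (270, 26), (277, -32), (278, -47), (279, -21), (293, 27), (294, 19)]
roof [0.49908807 0.08563911]
roof [0.61602004 0.05648626]
roof [0.51013308 0.06621875]
roof [0.6018035  0.03863941]
```

```bash
python3 - <<'E'
from m import *
for n,f,(x0,y0,x1,y1) in(('scene','s0',(263,191,287,213)),('side','d0',(246,192,266,208))):
    im=cv2.imread(f'pics/{f}.png');v=cv2.cvtColor(im,cv2.COLOR_BGR2HSV)[y0:y1,x0:x1,2]
    big=cv2.resize(v,None,fx=4,fy=4,interpolation=cv2.INTER_CUBIC)
    pts=cv2.findNonZero((big<80).astype(np.uint8)).reshape(-1,2)
    P=np.array([plane(n,x0+(u+.5)/4-.5,y0+(w+.5)/4-.5,.028)[:2] for u,w in pts],np.float32)*1000
    print(n,len(P),cv2.minEnclosingCircle(cv2.convexHull(P)),P.min(0),P.max(0))
E
python3 to.py .5455 .0135 .2
```

```text
scene 1666 ((549.5274047851562, 15.26138687133789), 34.34935760498047) [515.18964  -17.656193] [582.0578    45.417732]
side 1031 ((543.3212890625, 10.711759567260742), 34.77689743041992) [513.237    -23.267916] [575.6837    44.802994]
grip 0.5265164349708252 11.972971761133522 t 4.4167 F [-0.9 -0.8 -0.8] tcp [ 0.5471 -0.0735  0.1907]
shift cm [ 8.38 -2.31 -0.94] tool y az -14.37 tilt [ 0.    -0.001 -1.   ]
```

{"method": "arm_command", "body": {
  "rows": [
    [2, -0.6, 0, 0, 0.3],
    [4.5, -1.3, 0, 0, 0.3],
    [7, -2, 0.5, 0, 0.3],
    [8.2, -2.3, 1.5, 0, 0.3],
    [8.4, -2.3, 2.5, 0, 0.3]
  ]
}}

```text
time: 4.83
tcp_pos: [0.5461, 0.0143, 0.1656]
tool_rot: [0.79, 0.613, 0.001, 0.0]
wrist_force: [0.1, -0.1, -0.6]
gripper_width: 0.528
gripper_force: 12.0
```

{"method": "arm_command", "body": {
  "rows": [
    [0, 0, 1.5, 0, 0.3],
    [0, 0, 3, 0, 0.3],
    [0, 0, 4, 0, 0.3],
    [0, 0, 4.5, 0, 0.3],
    [0, 0, 4.5, 0, 0.3]
  ]
}}

```text
time: 5.25
tcp_pos: [0.545, 0.0114, 0.1191]
tool_rot: [0.791, 0.612, -0.001, -0.0]
wrist_force: [-0.3, -1.3, -1.7]
gripper_width: 0.528
gripper_force: 12.0
```

```bash
python3 to.py .5455 .0135 .0715
python3 - <<'E'
from m import *
a=save('scene','s1.png');b=save('side','d1.png')
cv2.imwrite('pics/c1.png',np.hstack([cv2.resize(a[150:230,230:320],(390,347),interpolation=2),cv2.resize(b[150:230,200:290],(390,347),interpolation=2)]))
for n,im in(('scene',a),('side',b)):
    for i,s,ce in blobs(im,(105,150,60),(125,255,255))[2]:
        if ce[0]>220 and 100<ce[1]<260: print(n,s,ce)
E
```

```text
grip 0.5276317641833698 11.973058939911425 t 5.25 F [-0.3 -1.3 -1.7] tcp [0.545  0.0114 0.1191]
shift cm [0.22 0.01 4.76] tool y az -14.56 tilt [-0.003 -0.001 -1.   ]
side [250 174  10   9  62] [253.8 178.3]
```

View pics/c1.png

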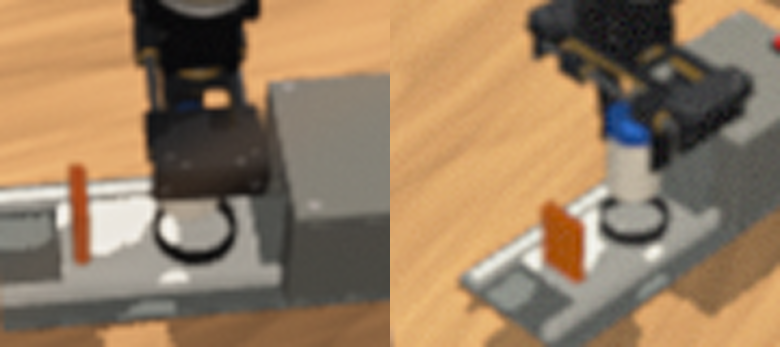

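Both views show the canister held upright right above the ring cup. I'll lower it slowly.

{"method": "arm_command", "body": {
  "rows": [
    [0, 0, 1, 0, 0.3],
    [0.1, 0, 2, 0, 0.3],
    [0.1, 0, 2.5, 0, 0.3],
    [0.1, 0, 2.6, 0, 0.3],
    [0.1, 0, 2.6, 0, 0.3]
  ]
}}

```text
time: 5.77
tcp_pos: [0.5454, 0.0143, 0.0939]
tool_rot: [0.79, 0.613, -0.001, -0.0]
wrist_force: [-0.8, -0.3, -0.8]
gripper_width: 0.524
gripper_force: 12.0
```

```bash
python3 to.py .5455 .0135 .0715
python3 - <<'E'
from m import *
b=save('side','d2.png');c=cam('side')
for i,s,ce in blobs(b,(105,150,60),(125,255,255))[2]:
    if ce[0]>220 and 100<ce[1]<260: print(s,ce,'cap side')
P=env.get_obs()['tcp_pos']
print('expected can foot',proj('side',[P[0],P[1],P[2]-.0555],c),'cup',proj('side',[.5455,.0135,.03],c))
E
```

```text
grip 0.5240260322664447 11.972921874839813 t 5.7667 F [-0.8 -0.3 -0.8] tcp [0.5454 0.0143 0.0939]
shift cm [-0.08  0.03  2.24] tool y az -14.4 tilt [-0.001 -0.    -1.   ]
[250 179  10   9  61] [254.  183.5] cap side
expected can foot (np.float64(256.67353228872156), np.float64(196.97917598979205)) cup (np.float64(256.4494405507958), np.float64(198.86693810157684))
```

{"method": "arm_command", "body": {
  "rows": [
    [-0.1, 0, 0.4, 0, 0.3],
    [-0.1, 0, 0.8, 0, 0.3],
    [-0.1, 0, 1.2, 0, 0.3],
    [-0.1, 0, 1.5, 0, 0.3],
    [-0.1, 0, 1.7, 0, 0.3]
  ]
}}

```text
time: 6.23
tcp_pos: [0.5463, 0.016, 0.0791]
tool_rot: [0.79, 0.613, 0.002, -0.0]
wrist_force: [-3.5, 4.6, 11.2]
gripper_width: 0.532
gripper_force: 12.0
```

{"method": "arm_command", "body": {
  "rows": [
    [0, 0, 0.1, 0, 0.3],
    [0, 0, 0.2, 0, 0.3],
    [0, 0, 0.3, 0, 0.3],
    [0, 0, 0.35, 0, 0.3],
    [0, 0, 0.4, 0, 0.3]
  ]
}}

```text
time: 6.65
tcp_pos: [0.5452, 0.013, 0.0731]
tool_rot: [0.79, 0.613, -0.0, -0.0]
wrist_force: [-0.6, 0.8, -0.8]
gripper_width: 0.533
gripper_force: 12.0
```

```bash
python3 to.py .5455 .0135 .0715
python3 - <<'E'
from m import *
a=save('side','d3.png');b=save('scene','s3.png');w=save('wrist','w3.png')
for n,b2 in (('side',a),('scene',b)):
  for i,s,ce in blobs(b2,(105,150,60),(125,255,255))[2]:
    if ce[0]>220 and 100<ce[1]<260: print(s,ce,'cap',n)
P=np.array(env.get_obs()['tcp_pos'])
print('TCP+.0155 px',proj('side',P+[0,0,.0155]))
cv2.imwrite('pics/c3.png',np.hstack([cv2.resize(b[150:230,230:320],(390,347),interpolation=2),cv2.resize(a[150:230,200:290],(390,347),interpolation=2)]))
E
```

```text
grip 0.5328264005231224 11.999425180256367 t 6.65 F [-0.6  0.8 -0.8] tcp [0.5452 0.013  0.0731]
shift cm [0.05 0.02 0.16] tool y az -14.44 tilt [-0.001 -0.    -1.   ]
[250 184  10   8  49] [253.7 187.8] cap side
TCP+.0155 px (np.float64(256.6276414763258), np.float64(186.91154117814986))
```

View pics/c3.png

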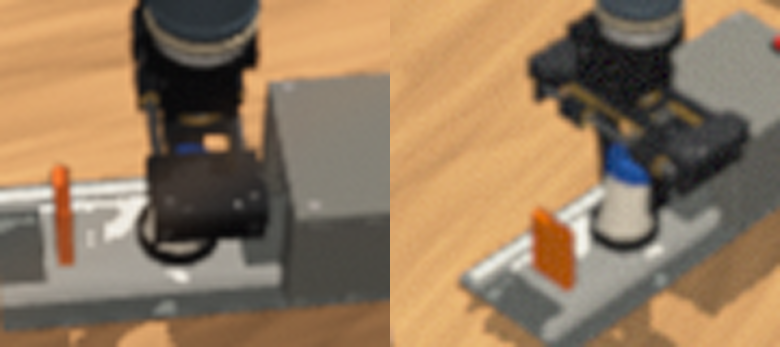

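Run:
```python
from m import *
for n,fs in(('scene',('s0','s1','s3')),('side',('d0','d1','d2','d3'))):
  for f in fs:
    im=cv2.imread(f'pics/{f}.png')
    for i,s,ce in blobs(im,(4,150,110),(15,255,255))[2]:
        if 230<ce[0]<252 and 180<ce[1]<220: print(f,s,ce,plane(n,*ce,.05).round(4))
c=cam('wrist');im=cv2.imread('pics/w3.png')
for i,s,ce in blobs(im,(5,150,100),(15,255,255))[2]: print('w3',s,ce)
```

```text
s0 [245 187   5  23  76] [247.7 197. ] [ 0.518  -0.0659  0.05  ]
s1 [246 188   4  22  70] [247.9 197.7] [ 0.5209 -0.0662  0.05  ]
s3 [242 188   5  23  73] [244.  198.5] [ 0.5199 -0.0787  0.05  ]
d0 [234 196  10  19 124] [239.2 204.5] [ 0.519 -0.065  0.05 ]
d1 [234 196  10  19 120] [239.2 204.8] [ 0.5198 -0.0664  0.05  ]
d2 [235 196  10  19 120] [239.4 205. ] [ 0.521  -0.0669  0.05  ]
d3 [232 198  10  18 123] [236.9 206.5] [ 0.5176 -0.0784  0.05  ]
```

The tab moved 12 mm outward and the canister foot followed it, so the canister has pivoted about 10° in the pads with its foot in the cup. I'll ease the grip and bring the tool back over the cup to right it.

{"method": "arm_command", "body": {
  "rows": [
    [-0.2, 0, 0, 0, 0.3],
    [-0.4, 0, 0, 0, 0.3],
    [-0.6, 0, 0, 0, 0.3],
    [-0.8, 0, 0, 0, 0.3],
    [-0.9, 0, 0, 0, 0.3]
  ],
  "squeeze": 5
}}

```text
time: 7.22
tcp_pos: [0.5433, 0.004, 0.0736]
tool_rot: [0.79, 0.613, -0.0, 0.0]
wrist_force: [-0.6, -0.1, -0.5]
gripper_width: 0.54
gripper_force: 5.0
```

```bash
python3 to.py .5394 .0039 .0715
python3 - <<'E'
from m import *
a=save('side','d4.png');b=save('scene','s4.png');w=save('wrist','w4.png')
for n,im in (('side',a),('scene',b)):
  for i,s,ce in blobs(im,(4,150,110),(15,255,255))[2]:
        if 225<ce[0]<252 and 180<ce[1]<220: print(n,s,ce,plane(n,*ce,.05).round(4))
  for i,s,ce in blobs(im,(105,150,60),(125,255,255))[2]:
    if ce[0]>220 and 100<ce[1]<260: print(s,ce,'cap',n)
cv2.imwrite('pics/c4.png',np.hstack([cv2.resize(w[:,100:420],(400,480),interpolation=2),cv2.resize(a[150:230,210:277],(400,480),interpolation=2)]))
E
```

```text
grip 0.5397764654572335 4.99993247911334 t 7.2167 F [-0.6 -0.1 -0.5] tcp [0.5433 0.004  0.0736]
shift cm [-0.1  -0.38  0.21] tool y az -14.45 tilt [ 0. -0. -1.]
side [232 198  10  18 122] [237.  206.6] [ 0.5182 -0.0786  0.05  ]
[248 185  10   8  51] [251.9 188.9] cap side
scene [242 188   5  23  73] [244.1 198.5] [ 0.52   -0.0784  0.05  ]
```

View pics/c4.png

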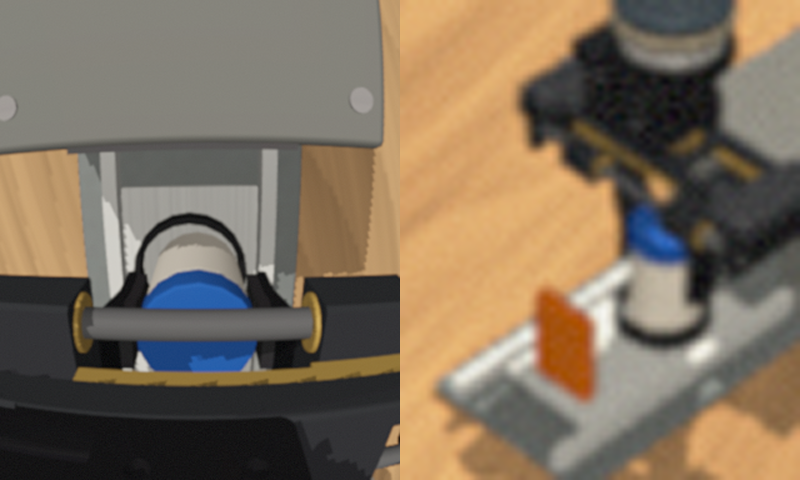

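The canister is now upright inside the ring in both views, with its cap centred over the cup. I'll lower the last 2 mm by feel.

{"method": "arm_command", "body": {
  "rows": [
    [0, 0, 0.05, 0, 0.3],
    [0, 0, 0.1, 0, 0.3],
    [0, 0, 0.15, 0, 0.3],
    [0, 0, 0.2, 0, 0.3],
    [0, 0, 0.2, 0, 0.3]
  ]
}}

```text
time: 7.78
tcp_pos: [0.5433, 0.0046, 0.0714]
tool_rot: [0.79, 0.613, -0.0, -0.0]
wrist_force: [-0.8, 0.0, -1.8]
gripper_width: 0.53
gripper_force: 5.0
```

{"method": "arm_command", "body": {
  "rows": [
    [0, 0, 0.05, 0, 0.3],
    [0, 0, 0.1, 0, 0.3],
    [0, 0, 0.1, 0, 0.3],
    [0, 0, 0.1, 0, 0.3]
  ]
}}

```text
time: 8.12
tcp_pos: [0.5432, 0.0046, 0.0705]
tool_rot: [0.79, 0.613, -0.0, 0.0]
wrist_force: [-0.4, 0.3, -1.0]
gripper_width: 0.537
gripper_force: 5.0
```

{"method": "arm_command", "body": {
  "rows": [
    [0, 0, 0.05, 0, 0.3],
    [0, 0, 0.1, 0, 0.3],
    [0, 0, 0.15, 0, 0.3],
    [0, 0, 0.15, 0, 0.3]
  ]
}}

```text
time: 8.45
tcp_pos: [0.5434, 0.0044, 0.0693]
tool_rot: [0.79, 0.613, -0.0, 0.0]
wrist_force: [-1.0, -0.3, 2.8]
gripper_width: 0.533
gripper_force: 5.0
```

{"method": "arm_command", "body": {
  "rows": [
    [0, 0, 0.05, 0, 0.3],
    [0, 0, 0.1, 0, 0.3],
    [0, 0, 0.15, 0, 0.3],
    [0, 0, 0.15, 0, 0.3]
  ]
}}

```text
time: 8.78
tcp_pos: [0.5436, 0.0043, 0.0683]
tool_rot: [0.79, 0.613, 0.0, 0.001]
wrist_force: [-1.8, -1.1, 6.1]
gripper_width: 0.535
gripper_force: 5.0
```

```bash
python3 to.py .5394 .0039 .0715
python3 - <<'E'
from m import *
a=save('side','d5.png')
for i,s,ce in blobs(a,(105,150,60),(125,255,255))[2]:
    if ce[0]>220 and 100<ce[1]<260: print(s,ce,'cap side')
E
```

```text
grip 0.5346060825153612 5.012658750638366 t 8.7833 F [-1.8 -1.1  6.1] tcp [0.5436 0.0043 0.0683]
shift cm [-0.15 -0.4  -0.32] tool y az -14.43 tilt [ 0.001 -0.001 -1.   ]
[248 186  10   8  54] [251.8 189.9] cap side
```

Contact is felt (6 N), so the canister is seated. I'll ease off and open.

{"method": "arm_command", "body": {
  "rows": [
    [0, 0, -0.1, 0, 0.5],
    [0, 0, -0.1, 0, 0.58],
    [0, 0, -0.1, 0, 0.65],
    [0, 0, -0.1, 0, 0.75],
    [0, 0, -0.1, 0, 0.9]
  ]
}}

```text
time: 9.25
tcp_pos: [0.5427, 0.0048, 0.0683]
tool_rot: [0.79, 0.613, -0.001, -0.001]
wrist_force: [-5.8, 2.8, 2.3]
gripper_width: 0.717
gripper_force: 2.7
```

{"method": "arm_command", "body": {
  "rows": [
    [0, 0, 0, 0, 0.9],
    [0, 0, 0, 0, 0.9],
    [0, 0, -0.5, 0, 0.9],
    [0, 0, -1.5, 0, 0.9],
    [0, 0, -3, 0, 0.9]
  ]
}}

```text
time: 9.67
tcp_pos: [0.5432, 0.0046, 0.0985]
tool_rot: [0.79, 0.613, -0.0, -0.0]
wrist_force: [0.2, -0.2, -0.2]
gripper_width: 0.894
gripper_force: 0.0
```

{"method": "arm_command", "body": {
  "rows": [
    [0, 0, -2, 0, 0.9],
    [0, 0, -5, 0, 0.9],
    [-2, 0, -7, 0, 0.5],
    [-5, 0, -8, 0, 0.2],
    [-8, 0, -8, 0, 0]
  ]
}}

```text
time: 10.08
tcp_pos: [0.5265, -0.0726, 0.1829]
tool_rot: [0.789, 0.614, 0.004, 0.003]
wrist_force: [1.3, -0.2, -0.5]
gripper_width: 0.76
gripper_force: 0.0
```

```bash
python3 to.py .5394 .0039 .0715
python3 - <<'E'
from m import *
c=cam('wrist');w=save('wrist','w6.png');a=save('side','d6.png');b=save('scene','s6.png')
for n,im in (('side',a),('scene',b)):
  for i,s,ce in blobs(im,(4,150,110),(15,255,255))[2]:
        if 225<ce[0]<252 and 180<ce[1]<220: print(n,s,ce,plane(n,*ce,.05).round(4))
  for i,s,ce in blobs(im,(105,150,60),(125,255,255))[2]:
    if ce[0]>220 and 100<ce[1]<260: print(s,ce,'cap',n,plane(n,*ce,.086).round(4))
for i,s,ce in blobs(w,(105,150,60),(125,255,255))[2]: print('w cap',s,ce,plane('wrist',*ce,.092,c))
for i,s,ce in blobs(w,(5,150,100),(15,255,255))[2]: print('w tab',s,ce,plane('wrist',*ce,.08,c))
cv2.imwrite('pics/c6.png',np.hstack([cv2.resize(w[:,100:420],(400,480),interpolation=2),cv2.resize(a[150:230,210:277],(400,480),interpolation=2)]))
E
```

```text
grip 0.7598235365888985 0.0 t 10.0833 F [ 1.3 -0.2 -0.5] tcp [ 0.5265 -0.0726  0.1829]
shift cm [ 7.71 -0.74 11.15] tool y az -14.24 tilt [ 0.01  -0.001 -1.   ]
side [232 197  10  19 125] [237.1 206. ] [ 0.5168 -0.0757  0.05  ]
[250 184  11  10  86] [254.9 188.9] cap side [0.544  0.0027 0.086 ]
scene [242 187   5  24  80] [244.4 197.5] [ 0.5165 -0.0763  0.05  ]
[265 185  13  11 117] [271.2 190.1] cap scene [0.5433 0.0026 0.086 ]
w cap [ 223   79   58   54 2437] [250.6 105.6] [0.54168482 0.00215413 0.092     ]
w cap [  0 374   9  10  49] [  2.6 379.9] [-0.04517798 -0.31473499  0.092     ]
w tab [ 225  184   50   27 1128] [250.5 196.9] [ 0.52210962 -0.07280202  0.08      ]
```

View pics/c6.png

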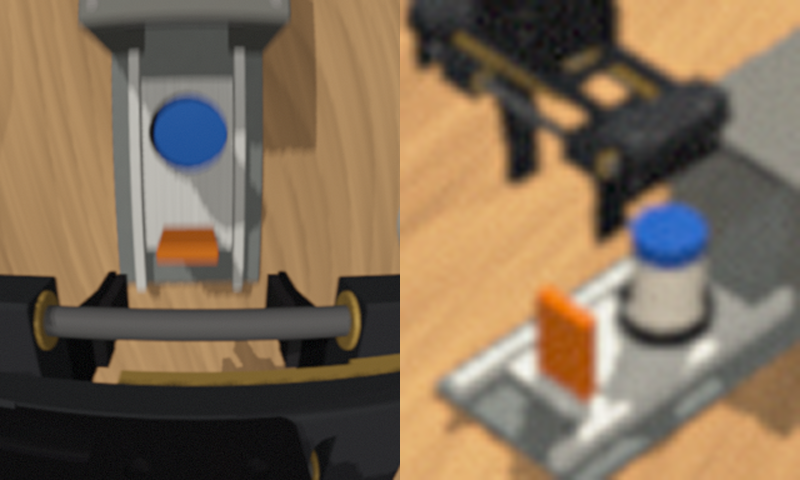

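The canister stands upright in the cup, cap centre (0.543, 0.0025), and the tab centre is about (0.522,-0.080). Next I'll close the jaws and go behind the tab.

{"method": "arm_command", "body": {
  "rows": [
    [-1, 0, 0, 0, 0],
    [-2.5, 0, 0, 0, 0],
    [-3.5, 0, 0, 0, 0],
    [-3.8, 0, 0, 0, 0],
    [-3.8, 0, 0, 0, 0]
  ],
  "squeeze": 20
}}

```text
time: 10.65
tcp_pos: [0.514, -0.1102, 0.1785]
tool_rot: [0.791, 0.612, 0.0, 0.0]
wrist_force: [0.0, 0.7, -0.1]
gripper_width: 0.237
gripper_force: 0.0
```

{"method": "arm_command", "body": {
  "rows": [
    [0, 0, 0, 0, 0],
    [0, 0, 0, 0, 0],
    [0, 0, 0, 0, 0],
    [0, 0, 2, 0, 0],
    [0, 0, 4, 0, 0]
  ]
}}

```text
time: 11.07
tcp_pos: [0.5153, -0.1092, 0.1392]
tool_rot: [0.79, 0.613, 0.001, 0.001]
wrist_force: [0.3, -1.2, 0.8]
gripper_width: 0.009
gripper_force: 0.0
```

```bash
python3 to.py .514 -.114 .070
```

```text
grip 0.008901209026177031 0.0 t 11.0667 F [ 0.3 -1.2  0.8] tcp [ 0.5153 -0.1092  0.1392]
shift cm [-0.5  -0.03  6.92] tool y az -14.37 tilt [ 0.004 -0.001 -1.   ]
```

{"method": "arm_command", "body": {
  "rows": [
    [-0.5, 0, 1.5, 0, 0],
    [-0.6, 0, 4, 0, 0],
    [-0.6, 0, 6, 0, 0],
    [-0.6, 0, 6.7, 0, 0],
    [-0.6, 0, 6.7, 0, 0]
  ]
}}

```text
time: 11.48
tcp_pos: [0.5114, -0.1147, 0.07]
tool_rot: [0.79, 0.613, -0.001, -0.002]
wrist_force: [-0.0, 0.8, 0.1]
gripper_width: 0.005
gripper_force: 0.0
```

{"method": "arm_command", "body": {
  "rows": [
    [0.4, 0, 0, 0, 0],
    [0.8, 0, 0, 0, 0],
    [1.1, 0, 0, 0, 0],
    [1.4, 0, 0, 0, 0],
    [1.6, 0, 0, 0, 0]
  ]
}}

```text
time: 11.9
tcp_pos: [0.5171, -0.0994, 0.0724]
tool_rot: [0.79, 0.613, 0.001, 0.001]
wrist_force: [-0.9, -0.4, -0.9]
gripper_width: 0.009
gripper_force: 0.0
```

{"method": "arm_command", "body": {
  "rows": [
    [0.15, 0, 0, 0, 0],
    [0.3, 0, 0, 0, 0],
    [0.45, 0, 0, 0, 0],
    [0.6, 0, 0, 0, 0],
    [0.75, 0, 0, 0, 0]
  ]
}}

```text
time: 12.32
tcp_pos: [0.5183, -0.0928, 0.0715]
tool_rot: [0.79, 0.613, -0.0, 0.0]
wrist_force: [0.1, -1.2, 0.4]
gripper_width: 0.007
gripper_force: 0.7
```

```bash
cat > ck.py <<'E'
from m import *
import sys
d=np.array([.242,.970]);o=env.get_obs();P=o['tcp_pos'];print('t',o['time'],'tcp along',(P[:2]@d).round(4),'perp',(P[0]*.97-P[1]*.242).round(4),'z',P[2].round(4),'Falong',(o['wrist_force'][:2]@d).round(1),o['wrist_force'].round(1))
a=env.grab_frame('side')[:,:,::-1].copy();b=env.grab_frame('scene')[:,:,::-1].copy()
cv2.imwrite(f'pics/d{sys.argv[1]}.png',a);cv2.imwrite(f'pics/s{sys.argv[1]}.png',b)
for n,im in (('side',a),('scene',b)):
  for nm,lo,hi,z in(('tab',(4,150,90),(15,255,255),.05),('pin',(0,140,80),(3,255,255),.112),('cap',(105,150,60),(125,255,255),.086)):
    for i,s,ce in blobs(im,lo,hi,6)[2]:
      if 225<ce[0]<345 and 140<ce[1]<220: Q=plane(n,*ce,z); print(n,nm,s,ce,'along',(Q[:2]@d).round(4))
E
python3 ck.py 7; python3 to.py .5224 -.080 .07
```

```text
t 12.3167 tcp along 0.0354 perp 0.5252 z 0.0715 Falong -1.2 [ 0.1 -1.2  0.4]
side tab [329 162  20  23 319] [337.5 173.9] along 0.4588
side tab [235 205   8  11  56] [239.1 210. ] along 0.0421
side pin [289 159   3   3   7] [290.  159.7] along 0.3299
side cap [250 184  11   7  53] [255.4 187.3] along 0.1419
scene tab [244 208   3   3   6] [245.2 208.8] along 0.0503
scene pin [333 178   5   5  18] [335.1 179.7] along 0.3308
scene cap [265 185  14  11 117] [271.5 190.2] along 0.1349
grip 0.006860247182107419 0.2431396907195449 t 12.4167 F [-0.7 -0.1 -0.1] tcp [ 0.5183 -0.0927  0.0715]
shift cm [1.33 0.08 0.15] tool y az -14.41 tilt [-0. -0. -1.]
```

{"method": "arm_command", "body": {
  "rows": [
    [0.3, 0, 0, 0, 0],
    [0.7, 0, 0, 0, 0],
    [1.2, 0, 0, 0, 0],
    [1.8, 0, 0, 0, 0],
    [2.4, 0, 0, 0, 0]
  ]
}}

```text
time: 12.83
tcp_pos: [0.524, -0.0694, 0.0715]
tool_rot: [0.79, 0.613, -0.001, -0.0]
wrist_force: [-1.4, -3.8, 2.0]
gripper_width: 0.007
gripper_force: 1.9
```

{"method": "arm_command", "body": {
  "rows": [
    [0.6, 0, 0, 0, 0],
    [1.2, 0, 0, 0, 0],
    [1.8, 0, 0, 0, 0],
    [2.4, 0, 0, 0, 0],
    [2.8, 0, 0, 0, 0]
  ]
}}

```text
time: 13.25
tcp_pos: [0.5311, -0.041, 0.0714]
tool_rot: [0.79, 0.613, -0.0, -0.0]
wrist_force: [-2.2, -2.5, 0.9]
gripper_width: 0.004
gripper_force: 1.4
```

{"method": "arm_command", "body": {
  "rows": [
    [0.5, 0, 0, 0, 0],
    [1, 0, 0, 0, 0],
    [1.4, 0, 0, 0, 0],
    [1.7, 0, 0, 0, 0],
    [1.9, 0, 0, 0, 0]
  ]
}}

```text
time: 13.67
tcp_pos: [0.5361, -0.0235, 0.0715]
tool_rot: [0.79, 0.613, 0.0, -0.0]
wrist_force: [-1.7, -4.2, -0.0]
gripper_width: 0.004
gripper_force: 2.0
```

```bash
python3 ck.py 8; python3 to.py .543 .0025 .07
```

```text
t 13.6667 tcp along 0.107 perp 0.5257 z 0.0715 Falong -4.4 [-1.7 -4.2 -0. ]
side tab [329 162  20  23 319] [337.6 173.9] along 0.4591
side tab [248 194   9  13  58] [253.2 200.2] along 0.1152
side pin [289 159   3   3   7] [290.  159.7] along 0.3299
side cap [264 177   6   4  16] [266.6 178.4] along 0.2081
scene tab [267 206   3   3   6] [268.  207.2] along 0.1208
scene pin [333 178   5   5  19] [335.2 179.6] along 0.3312
scene cap [288 186   8  10  54] [291.4 190.9] along 0.1955
grip 0.004204950647281398 0.6109756696969271 t 13.7667 F [ 0.1 -0.7 -0.7] tcp [ 0.5364 -0.0234  0.0716]
shift cm [ 2.68 -0.    0.16] tool y az -14.39 tilt [ 0.001  0.001 -1.   ]
```

{"method": "arm_command", "body": {
  "rows": [
    [0.15, 0, 0, 0, 0],
    [0.3, 0, 0, 0, 0],
    [0.45, 0, 0, 0, 0],
    [0.6, 0, 0, 0, 0],
    [0.7, 0, 0, 0, 0]
  ]
}}

```text
time: 14.18
tcp_pos: [0.5381, -0.0167, 0.0716]
tool_rot: [0.79, 0.613, 0.001, 0.0]
wrist_force: [-0.0, -1.4, -0.5]
gripper_width: 0.005
gripper_force: 0.6
```

{"method": "arm_command", "body": {
  "rows": [
    [0.1, 0, 0, 0, 0],
    [0.2, 0, 0, 0, 0],
    [0.3, 0, 0, 0, 0],
    [0.4, 0, 0, 0, 0],
    [0.5, 0, 0, 0, 0]
  ]
}}

```text
time: 14.6
tcp_pos: [0.5393, -0.0118, 0.0717]
tool_rot: [0.79, 0.613, 0.0, 0.0]
wrist_force: [-0.4, 0.4, -0.1]
gripper_width: 0.0
gripper_force: 0.0
```

```bash
python3 ck.py 9|grep -v cap
```

```text
t 14.6 tcp along 0.1191 perp 0.526 z 0.0717 Falong 0.3 [-0.4  0.4 -0.1]
side tab [329 162  20  23 327] [337.5 173.9] along 0.4588
side tab [251 193   9  12  58] [255.8 198.5] along 0.1286
scene tab [271 206   3   3   8] [272.1 206.9] along 0.1335
scene pin [333 179   5   4  13] [335.2 180.2] along 0.3307
```

{"method": "arm_command", "body": {
  "rows": [
    [0.1, 0, 0, 0, 0],
    [0.2, 0, 0, 0, 0],
    [0.3, 0, 0, 0, 0],
    [0.35, 0, 0, 0, 0],
    [0.4, 0, 0, 0, 0]
  ]
}}

```text
time: 15.12
tcp_pos: [0.5399, -0.0089, 0.0715]
tool_rot: [0.79, 0.613, -0.0, 0.0]
wrist_force: [-0.5, -1.0, 2.2]
gripper_width: 0.004
gripper_force: 0.6
```

```bash
python3 ck.py 10|grep -v cap
python3 - <<'E'
import cv2,numpy as np
g=lambda f,x,y:cv2.resize(cv2.imread(f'pics/{f}.png')[y-15:y+15,x-20:x+20],(260,195),interpolation=2)
cv2.imwrite('pics/c9.png',np.vstack([np.hstack([g(f's{k}',335,180) for k in(8,9,10)]),np.hstack([g(f'd{k}',290,160) for k in(8,9,10)])]))
E
```

```text
t 15.1167 tcp along 0.1221 perp 0.5258 z 0.0715 Falong -1.0 [-0.5 -1.   2.2]
side tab [329 162  19  23 316] [337.5 173.9] along 0.4588
side tab [251 192   9  13  57] [255.9 198.4] along 0.1292
scene tab [271 206   3   3   8] [272.1 206.9] along 0.1335
scene pin [333 179   5   4  13] [335.2 180.2] along 0.3307
```

View pics/c9.png

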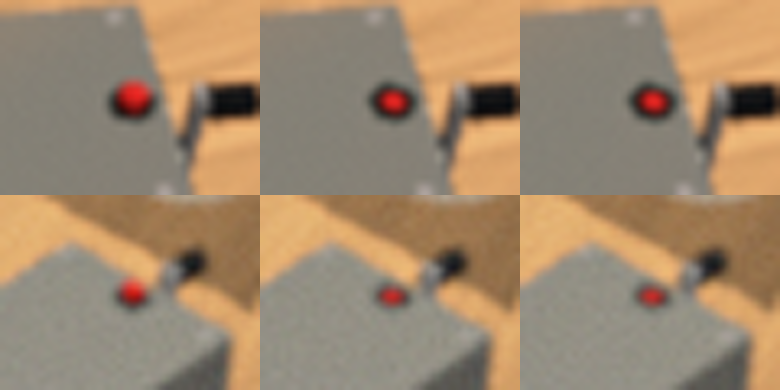

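The pin stood proud in frame 8 and is flush in frames 9 and 10, so the detent has snapped in. The stop was not loaded (about 1 N). I'll back off.

{"method": "arm_command", "body": {
  "rows": [
    [-0.5, 0, 0, 0, 0],
    [-1.5, 0, 0, 0, 0],
    [-3, 0, 0, 0, 0],
    [-5, 0, 0, 0, 0],
    [-7, 0, 0, 0, 0]
  ]
}}

```text
time: 15.63
tcp_pos: [0.5221, -0.0774, 0.0715]
tool_rot: [0.79, 0.613, -0.0, 0.0]
wrist_force: [0.3, -0.3, -0.6]
gripper_width: 0.002
gripper_force: 0.0
```

{"method": "arm_command", "body": {
  "rows": [
    [-2, 0, -1, 0, 0],
    [-4, 0, -4, 0, 0],
    [-6, 0, -8, 0, 0],
    [-8, 0, -10, 0, 0],
    [-8, 0, -10, 0, 0]
  ]
}}

```text
time: 16.05
tcp_pos: [0.504, -0.1601, 0.1762]
tool_rot: [0.793, 0.61, 0.001, 0.005]
wrist_force: [-0.1, -0.7, -0.1]
gripper_width: 0.008
gripper_force: 0.0
```

```bash
python3 ck.py 11
python3 - <<'E'
from m import *
w=save('wrist','w11.png');b=cv2.imread('pics/s11.png')[130:260,100:360];a=cv2.imread('pics/d11.png')[140:230,220:310]
cv2.imwrite('pics/c11.png',np.hstack([cv2.resize(b,(480,240),interpolation=2),cv2.resize(a,(240,240),interpolation=2)]))
E
```

```text
t 16.05 tcp along -0.0333 perp 0.5276 z 0.1762 Falong -0.7 [-0.1 -0.7 -0.1]
side tab [329 162  19  23 317] [337.5 173.9] along 0.4588
side tab [249 186  11  19 132] [254.2 194.6] along 0.1398
side cap [266 177   8   6  27] [268.9 180. ] along 0.2075
scene tab [270 186   5  23  88] [272.2 196.4] along 0.1385
scene pin [333 179   5   4  13] [335.2 180.2] along 0.3307
scene cap [293 188   2   6   7] [293.4 190.6] along 0.2018
```

View pics/c11.png

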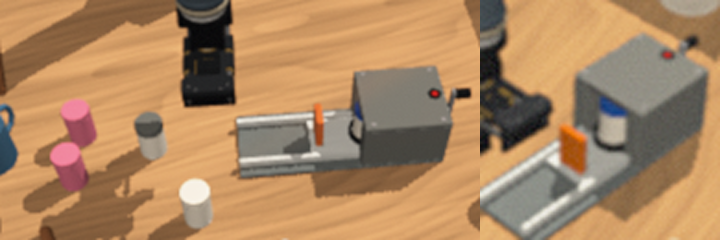

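The canister stands upright inside the mouth, the pin is flush, the other canisters in view haven't moved, and the arm is clear. I'll hand in now.

```bash
python3 -c "
from cell import env
print(env.sign_off())"
```

```text
the job is handed in; nothing more can be done
None
```

The blue-capped canister stands upright in the cup and the carriage is in the housing, detent snapped in, pin flush and stop not forced; on the way in the canister caught the rim (about 11 N), tilted and pushed the carriage 12 mm out, then was righted and set down gently, and the job was handed in at about 16 s.

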